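# Set the weekly pill dispenser to its start position

### The job

Get the weekly pill dispenser ready to send out: turn its tray until the arrow on the hub points straight at the raised mark on the front rim, then fold the lid over and press it fully shut. Do not touch the tablets, and leave the other things on the desk where they are.

Things in the scene. Friction and masses are not known exactly. Their poses are not given: they have to be found in the camera images.
- dispenser: Round white pill dispenser, 200 mm across, 62 mm high, fixed to the desk. Origin: centre of its underside, on the tray's axis; z up. -x is its front, where a 90 mm wide console (top 44 mm high) stands out to 127 mm from the axis below the index mark; +x points to the lid's hinge. Inside turns a white tray of 8 equal wedge wells, open on top.
- mark (a point): Top of the raised grey index mark: an upright fin 8 mm wide and 16 mm long (radially) on the front rim of the dispenser, 106 mm from the axis at 63.5 mm height.
- tray (a joint): Angle of the tray about the dispenser's upright axis, rad, positive counterclockwise from above. 0 (equally 6.28): its arrow points exactly at the mark. Starts at 0.7 to 5.58; turns both ways (-1.0 to 7.3) against light friction (0.08 N m) and stays where left. Closed fingertips fit into the empty well and can push its side walls either way.
- start_well (a point): Middle of the mouth of the one empty well, 62 mm from the tray's axis, level with the wall tops (56 mm above the desk); moves with the tray. The well is 48 mm wide here, 24 mm deep (floor at 32 mm), and runs from 36 to 89 mm from the axis; walls are 3 mm thick.
- tablets: The tablets and capsules, up to 7 mm high, on the floors of the other seven wells. Origin: on the tray's axis at its underside, 28 mm above the desk; turns with the tray.
- lid (a joint): Lid angle, rad: 0 fully shut (level on the rim), growing as it opens; starts leaning back past upright at 1.8 to 2.1 (stop 2.25). A stiff hinge (0.17 N m) holds it at any angle; it does not fall shut. The lid is a clear disc in a white rim, 200 mm across, 10 mm thick, about 120 g; shut, its top is 11 mm above the hinge axis (74 mm above the desk).
- lid_hinge (a point): Middle of the lid's hinge axis, 106 mm behind the dispenser's axis (its +x) at 63 mm height; the hinge axis runs along the dispenser's y.
- lid_tab (a point): Outer end of the lid's 44 mm wide front thumb tab, 218 mm from the hinge axis; it moves with the lid. The round rim itself ends 206 mm from the hinge.
- sanitiser: Bystander: clear pump bottle, 60 mm across, 193 mm high; origin at the centre of its base.
- carton: Bystander: white and grey medicine carton 55 x 120 x 40 mm lying flat; origin at the centre of its underside.
- cup: Bystander: white paper cup, 72 mm across the rim, 85 mm high; origin at the centre of its base.
- arrow_tip (a point): Tip of the raised grey arrow, 64 mm long with a 33 mm wide head, on the tray's round hub (radius 35 mm, top 58 mm above the desk): 32 mm from the axis, at 60 mm height. It points to the middle of the empty well.

How it is judged:
On the way, in this order (a step that is already met when the one before it is completed fails the run):
1. the tray's arrow points at the index mark, with the lid still open (y of start_well in the frame of dispenser between -0.005 and 0.005 m and x of start_well in the frame of dispenser below 0 m and value of joint lid above 1 rad), for 0.3 s.
2. the lid is fully shut (value of joint lid below 0.03 rad), for 0.2 s.
At the end, for the whole second after the job is handed in: The tray's arrow points at the index mark within 4.6 degrees (middle of the start well within 5 mm sideways of the line from the axis to the mark, on the mark's side), and the lid is shut to within 0.03 rad (6 mm at its front edge) (y of start_well in the frame of dispenser between -0.005 and 0.005 m and x of start_well in the frame of dispenser below 0 m and value of joint lid below 0.03 rad); the robot touches nothing.
It fails at once if the tablets are touched (contact force between any of the fingers, the arm and tablets above 0.5 N).
It fails at once if a bystander is pushed more than 20 mm or knocked over (distance of any of sanitiser, carton, cup from where it was at the start of the episode above 0.02 m or angle between any of sanitiser, cup's own z axis and vertical above 0.5 rad).
It also fails if it takes over 58 s, if anything falls off the work surface, if the arm or the gripper's body presses on something with over 40 N, if the wrist force passes 120 N, or if a joint passes its speed limit or range.

### The arm

A 7-joint arm with a two-finger parallel gripper is mounted at the origin on the work surface. World frame = base frame: x ahead of the robot, y to its left, z up, the work surface at z = 0. Lengths are in m, angles in rad, forces in N, time in s.
With the tool pointing down it reaches from about 0.4 to 0.75 m from the base axis. Payload 19.5 kg.
Tool frame: the origin (TCP) lies on the front face of the gripper's body, between the roots of the fingers; the fingertips stand 73 mm ahead of it and the grasp point (between the pads) lies 54 mm ahead of it; z points along the fingers, x is the direction in which the jaws open and shut, and the axes are right-handed (so a half turn about z gives the same grasp; the last joint's range is limited). The gripper opens to 85 mm and grips with 20 to 120 N. Pads are 22 mm wide; open, the fingers measure 114 mm over their backs; the gripper's body (76 mm by 85 mm) begins 54 mm behind the grasp point. The pads swing forward as they close: fully open they stand 13 mm farther back than shut.
Start: joints at [1.123, 0.707, -0.028, 1.485, 0.022, 0.951, -0.075], TCP at [0.227, -0.528, 0.304] pointing down, gripper open.
Joint ranges: [-2.71, 2.71], [-0.32, 2.16], [-1.57, 1.52], [0, 2.45], [-1.46, 4.6], [0, 2.02], [-2.83, 2.83]. Speed limits (rad/s): [1.89, 1.89, 2.57, 2.57, 3.01, 3.01, 3.01].

### API

Orientations are given as a rotation vector (axis times angle).
In Python, from plant import get_state, read_camera, hand_in gives the robot as it stands. The module is installed in compiled form; this text tells all that it offers.
- The arm moves only by the tool arm_command, never from a script. Its argument "plan" is a list of rows, each an object of numbers: "x", "y", "z": the shift along the world's x, y, z normalised to -1 to 1, where 1 is 0.2 m; "wx", "wy", "wz": the turn, a rotation vector about the world's x, y, z normalised to -1 to 1, where 1 is 360 degrees. In form: [{"x": .., "y": .., "z": .., "wx": .., "wy": .., "wz": ..}, ...]. A call has 1 to 10 rows; each row is the pose to reach, as a shift and turn from the pose commanded when the call began, turning the shorter way round; what a row does not reach only later rows make up. A row lasts 1/12 s, in which the tool goes at most 41.7 mm and 7.16 degrees, less where a joint would pass 70% of its speed; a pose out of reach is approached as far as the arm can. A call with a number of a shift or a turn outside -1 to 1 is refused whole. A call with a gripper value outside its range is refused whole. "claw" is the closure in counts, from 0 (fully open) to 255 (shut), set as the call begins (left out, the last holds). The fingers move at their own pace and stop on an object; "force" is the grip in N (left out, the last holds). Time passes only in rows, so rows that repeat a pose let the fingers close. It gives the time, the measured TCP pose, the force and the opening at its end, in the units of the state.
- get_state(): the state, without advancing time (a new reading comes with each control period).
- read_camera(name): name is "scene" or "top" or "wrist"; returns a dict with "frame" (420x560x3 uint8, red, green, blue), "mtx" (3x3 intrinsics, pixels), "dist_coeffs" ([k1, k2, p1, p2, k3] as OpenCV has them; the pictures are not rectified), "R" (3x3) and "t" (3): a world point X has camera coordinates R X + t; the wrist camera has in their place "mount" (4x4, takes a point from camera to tool coordinates, whose origin is the TCP and whose axes are the tool frame's). Camera axes: x right, y down, z forward; pixel columns grow to the right and rows downward; lengths in m; the calibration is good to about 2 mm. A picture is of the moment at which its call begins: read the wrist's pose just before it. There is no depth.
- hand_in(): hands the job in, once; it reports no verdict.
The state is a dict: "time": time; "joint_pos": joint angles; "qd": joint speeds; "tau": joint torques, N m; "tcp_pos": TCP position; "tool_rot": TCP orientation; "contact_force": force on the tool from outside, world axes, zero at the start; "moment": the same for the moment, N m; "gripper_width": opening from 0.0 (shut) to 1.0 (fully open).
Only numpy, scipy, OpenCV 4.12 (cv2) and the standard library are available. Lean on these libraries where they do the work, as an engineer would, in place of code of your own. Each camera call takes 0.05 s, during which the arm holds its last target. There are 200 camera calls.

## Working session

There is one attempt and no reset: what is moved stays moved. The work goes in short steps, Python scripts to look and compute and a tool call to move; the robot and the scene stay as the last step left them, time stands still between calls to the robot, and variables do not carry over. Pictures are saved under pics/ and viewed, about 8 in all and at most 12, crops included, and the job is handed in when it is done.

Besides the shell and the picture viewer there is one more tool, called after "Call:" as name(argument=value, ...), one argument or row to a line, values as JSON. arm_command: Moves the arm, as the interface text tells. Scaled input: -1 to 1 covers 0.2 m each way for a shift and 360 degrees each way for a turn. Its arguments: {"type":"object","properties":{"plan":{"type":"array","items":{"type":"object","properties":{"x":{"type":"number"},"y":{"type":"number"},"z":{"type":"number"},"wx":{"type":"number"},"wy":{"type":"number"},"wz":{"type":"number"}}}},"claw":{"type":"number"},"force":{"type":"number"}},"required":["plan"]}

```bash
mkdir -p pics
cat > h.py <<'E'
import numpy as np, cv2
from plant import get_state, read_camera, hand_in
def snap(cam,name,crop=None,scale=1):
    c=read_camera(cam); f=c['frame'][:,:,::-1]
    if crop: x0,y0,x1,y1=crop; f=f[y0:y1,x0:x1]
    if scale!=1: f=cv2.resize(f,None,fx=scale,fy=scale,interpolation=cv2.INTER_CUBIC)
    cv2.imwrite('pics/'+name+'.png',f); return c
def ray(c,u,v):
    p=cv2.undistortPoints(np.array([[[u,v]]],float),c['mtx'],np.array(c['dist_coeffs'],float))[0,0]
    R=np.array(c['R']);t=np.array(c['t']); o=-R.T@t; return o,R.T@np.array([p[0],p[1],1.])
def atz(c,u,v,z):
    o,d=ray(c,u,v); return o+d*(z-o[2])/d[2]
def proj(c,X):
    R=np.array(c['R']);t=np.array(c['t'],float)
    return cv2.projectPoints(np.array(X,float).reshape(-1,3),cv2.Rodrigues(R)[0],t,c['mtx'],np.array(c['dist_coeffs'],float))[0][:,0]
E
python3 - <<'E'
from h import *
import pickle
a=read_camera('top');b=read_camera('scene')
pickle.dump({'top':a,'scene':b},open('c0.pkl','wb'))
cv2.imwrite('pics/top0.png',cv2.resize(a['frame'][:,:,::-1],(800,600),interpolation=cv2.INTER_CUBIC))
cv2.imwrite('pics/scene0.png',cv2.resize(b['frame'][:,:,::-1],(800,600),interpolation=cv2.INTER_CUBIC))
for c in (a,b): print(-np.array(c['R']).T@c['t'])
s=get_state();print(s)
E
```

```text
[ 0.44771589 -0.21395409  0.95126741]
[ 1.14187879 -0.34802591  0.57512569]
{'time': 0.1, 'joint_pos': array([ 1.12331965,  0.70703125, -0.02756253,  1.48493574,  0.02198728,
        0.95089902, -0.0754798 ]), 'qd': array([-0.00061093, -0.00101284,  0.00051646, -0.00142283,  0.00067016,
        0.00055248,  0.00126821]), 'tau': array([ 9.33909359e-04, -8.84305644e+01,  1.23724580e+00, -2.36453068e+01,
        1.71669759e-02,  5.25380266e-03,  6.91217588e-05]), 'tcp_pos': array([ 0.22689109, -0.52816917,  0.30348402]), 'tool_rot': array([-2.62306178e+00,  1.72802792e+00,  1.31851501e-03]), 'contact_force': array([ 0.78240935, -0.40048203, -1.18900461]), 'moment': array([ 0.01562045, -0.01361187,  0.01370112]), 'gripper_width': 0.9975326146363177}
```

View pics/top0.png

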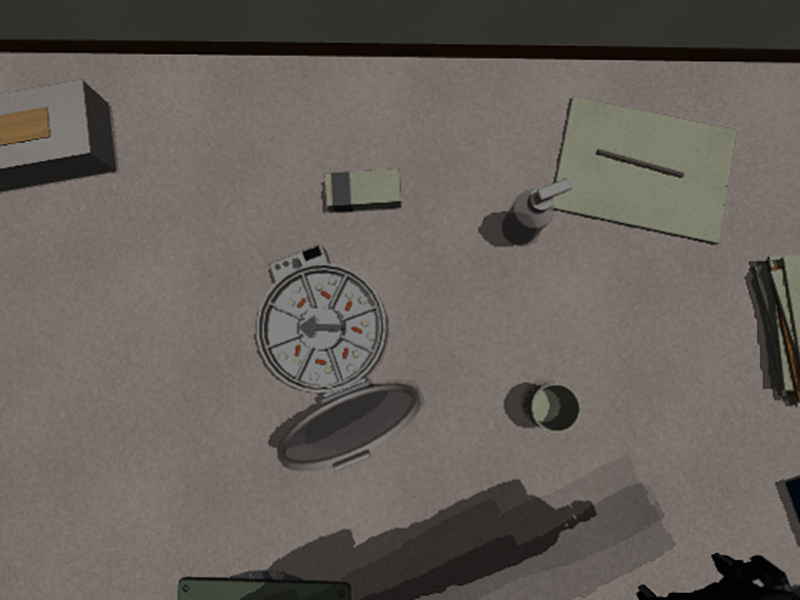

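View pics/scene0.png

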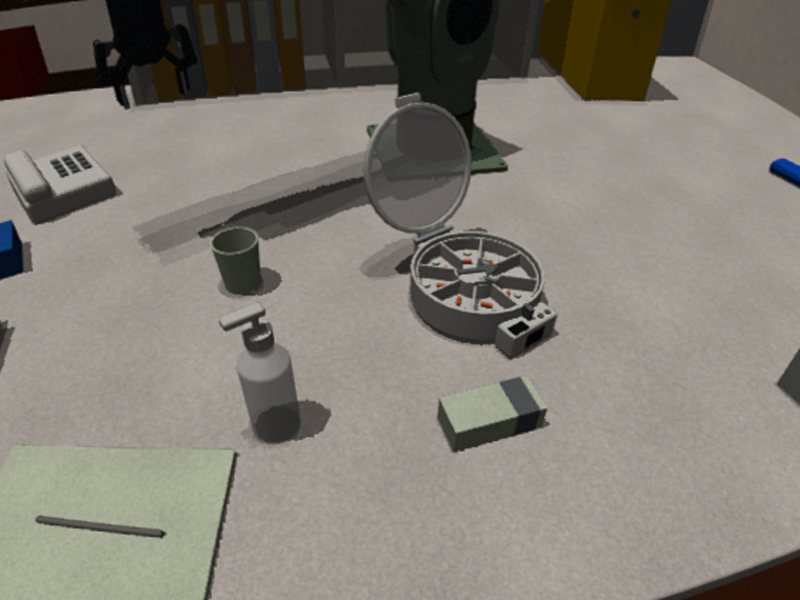

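The top view shows the dispenser at about (321,328) in the enlarged picture. Its lid leans toward the robot, the front mark is near (312,262), and the arrow points left to the empty well. I'll enlarge that area.

Run:
```python
import pickle
from h import *
c=pickle.load(open('c0.pkl','rb'))['top']
f=c['frame'][165:335,170:300,::-1]
cv2.imwrite('pics/crop.png',cv2.resize(f,None,fx=3.5,fy=3.5,interpolation=cv2.INTER_CUBIC)) 
f2=lambda u,v:(u/1.42857,v/1.42857)
for n,u,v,z in [('ctr',321,328,.062),('carton',363,189,.04),('san',521,232,.0),('cup',553,407,.085),('mark',313,264,.06)]:
    print(n,atz(c,*f2(u,v),z).round(4))
```

```text
ctr [ 0.5175 -0.0819  0.062 ]
carton [ 0.7448 -0.1375  0.04  ]
san [ 0.6886 -0.3986  0.    ]
cup [ 0.408  -0.4267  0.085 ]
mark [ 0.6167 -0.0653  0.06  ]
```

View pics/crop.png

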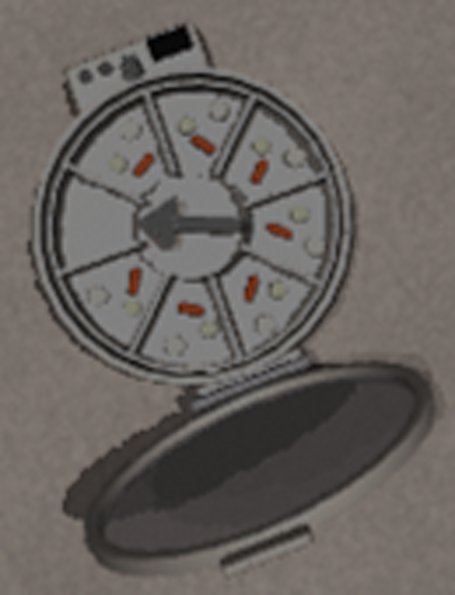

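```bash
cat > m.py <<'E'
import pickle
from h import *
from scipy.optimize import least_squares
c=pickle.load(open('c0.pkl','rb'))['top']
g=lambda u,v:((u+.5)/3.5+170-.5,(v+.5)/3.5+165-.5)
P={'ctr':(193,228,.062),'mark':(132,68,.060),'hinge':(248,378,.063),'tip':(137,221,.060),'tail':(248,227,.06),'conL':(72,70,.044),'conR':(189,27,.044),'tab':(266,550,.25)}
W={k:atz(c,*g(u,v),z) for k,(u,v,z) in P.items()}
for k in W: print(k,W[k].round(4))
def dsp(p,X):
    x,y,th=p; R=np.array([[np.cos(th),-np.sin(th)],[np.sin(th),np.cos(th)]]); return R@X+[x,y]
f=lambda p:np.concatenate([dsp(p,X)-W[k][:2] for k,X in [('ctr',(0,0)),('mark',(-.106,0)),('hinge',(.106,0)),('conL',(-.127,.045)),('conR',(-.127,-.045))]])
# try both console handedness
r=least_squares(f,[.5175,-.08,np.pi]);print(r.x,(r.fun*1000).round(1))
f2=lambda p:np.concatenate([dsp(p,X)-W[k][:2] for k,X in [('ctr',(0,0)),('mark',(-.106,0)),('hinge',(.106,0)),('conL',(-.127,-.045)),('conR',(-.127,.045))]])
r2=least_squares(f2,[.5175,-.08,np.pi]);print(r2.x,(r2.fun*1000).round(1))
b=min((r,r2),key=lambda r:r.cost);x,y,th=b.x
for nm,(q) in [('arrow tip',W['tip'][:2]-[x,y]),('tip-tail',W['tip'][:2]-W['tail'][:2])]:
    print(nm,np.linalg.norm(q),'tray',np.angle(np.exp(1j*(np.arctan2(q[1],q[0])-th-np.pi))))
# lid angle: fit tab projection
for a in np.arange(1.7,2.25,.05):
    X=dsp(b.x,(.106-.218*np.cos(a),0)); z=.063+.218*np.sin(a)
    pr=proj(c,[*X,z])[0]; pr2=proj(pickle.load(open('c0.pkl','rb'))['scene'],[*X,z])[0]
    print(round(a,2),X.round(3),round(z,3),((pr-[170,165])*3.5).round(0),(pr2*1.42857).round(0))
E
python3 m.py
```

```text
ctr [ 0.5171 -0.0821  0.062 ]
mark [ 0.6178 -0.0391  0.06  ]
hinge [ 0.4258 -0.1196  0.063 ]
tip [ 0.5209 -0.0467  0.06  ]
tail [ 0.5186 -0.1161  0.06  ]
conL [0.6188 0.0027 0.044 ]
conR [ 0.6485 -0.0717  0.044 ]
tab [ 0.3499 -0.1508  0.25  ]
[ 0.5186645  -0.08139686  3.53374713] [  1.6   0.7  -1.2  -1.7  -5.1  -2.3  34.4 -77.2 -29.7  80.4]
[ 0.51862463 -0.08130017  3.53168834] [ 1.5  0.8 -1.1 -1.9 -5.2 -2.   0.2  5.9  4.7 -2.9]
arrow tip 0.034688950030163895 tray 1.1154371669847
tip-tail 0.06947936025023933 tray 1.1474907358485311
1.7 [ 0.395 -0.132] 0.279 [222. 457.] [427.  97.]
1.75 [ 0.385 -0.136] 0.278 [230. 479.] [423.  96.]
1.8 [ 0.375 -0.14 ] 0.275 [239. 500.] [418.  95.]
1.85 [ 0.365 -0.144] 0.273 [247. 522.] [414.  94.]
1.9 [ 0.355 -0.148] 0.269 [256. 542.] [409.  94.]
1.95 [ 0.346 -0.152] 0.266 [264. 562.] [405.  95.]
2.0 [ 0.337 -0.156] 0.261 [273. 581.] [401.  95.]
2.05 [ 0.328 -0.16 ] 0.256 [281. 600.] [397.  96.]
2.1 [ 0.319 -0.163] 0.251 [289. 617.] [394.  98.]
2.15 [ 0.31  -0.167] 0.245 [297. 634.] [390.  99.]
2.2 [ 0.302 -0.17 ] 0.239 [304. 649.] [387. 101.]
```

The dispenser axis fits at (0.519, -0.081) with its front at 22.4° in the world. The tray is about 1.13 rad counterclockwise of the mark and the lid is at about 1.92 rad. I'll approach around the lid with the fingers closed.

Call:
arm_command(
  plan=[
    {"x": 0.74, "y": 0.6, "z": 0.1, "wz": 0.089},
    {"x": 0.74, "y": 0.6, "z": 0.1, "wz": 0.089},
    {"x": 0.74, "y": 0.6, "z": 0.1, "wz": 0.089},
    {"x": 0.74, "y": 0.6, "z": 0.1, "wz": 0.089},
    {"x": 0.74, "y": 0.6, "z": 0.1, "wz": 0.089},
    {"x": 0.74, "y": 0.6, "z": 0.1, "wz": 0.089},
    {"x": 0.74, "y": 0.6, "z": 0.1, "wz": 0.089},
  ],
  claw=255,
  force=40,
)

```text
schema error: expected keys x, y, z, wx, wy, wz
```

Call:
arm_command(
  plan=[
    {"x": 0.74, "y": 0.9, "z": 0, "wz": 0.089},
    {"x": 0.74, "y": 0.9, "z": 0, "wz": 0.089},
    {"x": 0.74, "y": 0.9, "z": 0, "wz": 0.089},
    {"x": 0.74, "y": 0.9, "z": 0, "wz": 0.089},
    {"x": 0.74, "y": 0.9, "z": 0, "wz": 0.089},
    {"x": 0.74, "y": 0.9, "z": 0, "wz": 0.089},
    {"x": 0.74, "y": 0.9, "z": 0, "wz": 0.089},
  ],
)

```text
schema error: expected keys x, y, z, wx, wy, wz
```

Call:
arm_command(
  plan=[
    {"x": 0, "y": 1, "z": -0.1},
    {"x": 0, "y": 1, "z": -0.2},
    {"x": 0, "y": 1, "z": -0.3},
    {"x": 0, "y": 1, "z": -0.4},
    {"x": 0, "y": 1, "z": -0.4},
    {"x": 0, "y": 1, "z": -0.4},
    {"x": 0, "y": 1, "z": -0.4},
    {"x": 0, "y": 1, "z": -0.4},
  ],
)

```text
schema error: expected keys x, y, z, wx, wy, wz
```

Call:
arm_command(
  plan=[
    {"x": 0.74, "y": 0.6, "z": 0.1, "wx": 0, "wy": 0, "wz": 0.089},
    {"x": 0.74, "y": 0.6, "z": 0.1, "wx": 0, "wy": 0, "wz": 0.089},
    {"x": 0.74, "y": 0.6, "z": 0.1, "wx": 0, "wy": 0, "wz": 0.089},
    {"x": 0.74, "y": 0.6, "z": 0.1, "wx": 0, "wy": 0, "wz": 0.089},
    {"x": 0.74, "y": 0.6, "z": 0.1, "wx": 0, "wy": 0, "wz": 0.089},
    {"x": 0.74, "y": 0.6, "z": 0.1, "wx": 0, "wy": 0, "wz": 0.089},
    {"x": 0.74, "y": 0.6, "z": 0.1, "wx": 0, "wy": 0, "wz": 0.089},
  ],
  claw=255,
  force=40,
)

```text
time: 0.68
tcp_pos: [0.3757, -0.4076, 0.3237]
tool_rot: [-2.999, 0.934, 0.0]
contact_force: [-0.5, -0.5, -0.5]
gripper_width: 0.006
```

Call:
arm_command(
  plan=[
    {"x": 0.74, "y": 0.9, "z": 0, "wx": 0, "wy": 0, "wz": 0.089},
    {"x": 0.74, "y": 0.9, "z": 0, "wx": 0, "wy": 0, "wz": 0.089},
    {"x": 0.74, "y": 0.9, "z": 0, "wx": 0, "wy": 0, "wz": 0.089},
    {"x": 0.74, "y": 0.9, "z": 0, "wx": 0, "wy": 0, "wz": 0.089},
    {"x": 0.74, "y": 0.9, "z": 0, "wx": 0, "wy": 0, "wz": 0.089},
    {"x": 0.74, "y": 0.9, "z": 0, "wx": 0, "wy": 0, "wz": 0.089},
    {"x": 0.74, "y": 0.9, "z": 0, "wx": 0, "wy": 0, "wz": 0.089},
    {"x": 0.74, "y": 0.9, "z": 0, "wx": 0, "wy": 0, "wz": 0.089},
  ],
)

```text
time: 1.35
tcp_pos: [0.5229, -0.2285, 0.3234]
tool_rot: [3.141, -0.074, -0.002]
contact_force: [-0.6, -0.8, 0.1]
gripper_width: 0.002
```

Call:
arm_command(
  plan=[
    {"x": 0, "y": 1, "z": 0, "wx": 0, "wy": 0, "wz": 0},
    {"x": 0, "y": 1, "z": 0, "wx": 0, "wy": 0, "wz": 0},
    {"x": 0, "y": 1, "z": 0, "wx": 0, "wy": 0, "wz": 0},
    {"x": 0, "y": 1, "z": -0.2, "wx": 0, "wy": 0, "wz": 0},
    {"x": 0, "y": 1, "z": -0.4, "wx": 0, "wy": 0, "wz": 0},
    {"x": 0, "y": 1, "z": -0.6, "wx": 0, "wy": 0, "wz": 0},
    {"x": 0, "y": 1, "z": -0.6, "wx": 0, "wy": 0, "wz": 0},
    {"x": 0, "y": 1, "z": -0.6, "wx": 0, "wy": 0, "wz": 0},
  ],
)

```text
time: 2.02
tcp_pos: [0.5212, -0.0288, 0.2]
tool_rot: [3.14, -0.075, -0.01]
contact_force: [0.2, 0.3, -0.7]
gripper_width: -0.0
```

Run:
```python
from h import *
import pickle
s=get_state(); w=read_camera('wrist'); c=read_camera('scene')
pickle.dump((s,w,c),open('c1.pkl','wb'))
a=w['frame'][:,:,::-1]; b=c['frame'][:,:,::-1]
im=np.hstack([cv2.resize(a,(560,420)),b[:300,150:390]]) if 0 else None
cv2.imwrite('pics/w1.png',cv2.resize(a,(800,600),interpolation=cv2.INTER_CUBIC))
cv2.imwrite('pics/s1.png',b)
print(s['tcp_pos'],s['joint_pos'])
```

```text
[ 0.52123315 -0.02883561  0.20002055] [ 0.11484222  0.78845202 -0.22353077  1.79072038  0.2821499   0.60036957
 -0.32742035]
```

View pics/w1.png

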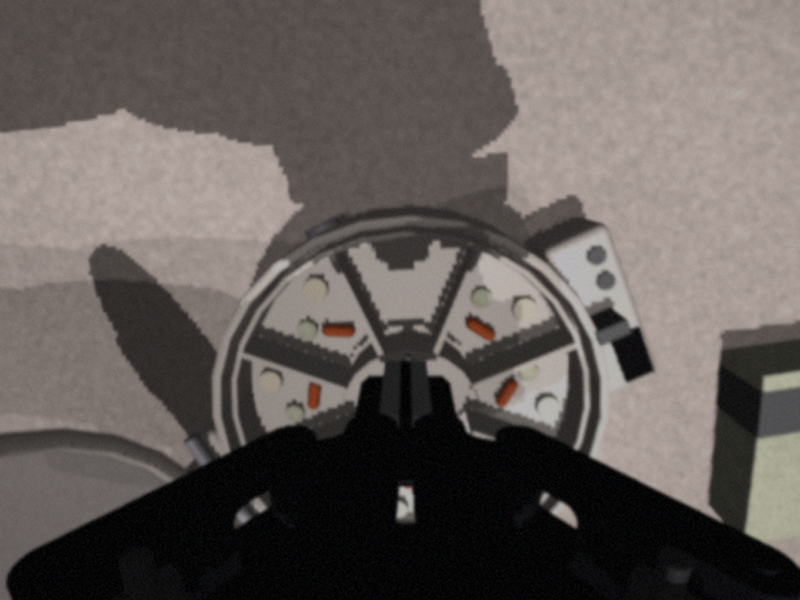

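View pics/s1.png

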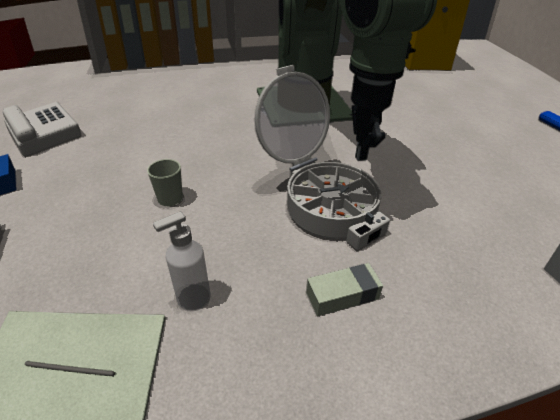

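The wrist view shows the empty well straight ahead of the fingers, with wall ends near (340,253) and (472,250), and the mark fin near (614,324). In the scene view the forearm is well clear of the lid. I'll refine the position from these points.

Run:
```python
from h import *
import pickle
from scipy.spatial.transform import Rotation as Ro
s,w,c=pickle.load(open('c1.pkl','rb'))
M=np.array(w['mount']); Rt=Ro.from_rotvec(s['tool_rot']).as_matrix()
Rwc=Rt@M[:3,:3]; o=Rt@M[:3,3]+s['tcp_pos']
w['R']=Rwc.T; w['t']=-Rwc.T@o
pickle.dump(w,open('w1.pkl','wb'))
k=1.42857; g=lambda u,v:((u+.5)/k-.5,(v+.5)/k-.5)
D=np.array([.5186,-.0813]); 
for n,u,v,z in [('mark',614,320,.0635),('wallLout',342,252,.056),('wallRout',472,250,.056),('wallLin',385,352,.056),('wallRin',436,354,.056),('rimL',214,390,.062),('rimR',607,385,.062),('rimT',408,207,.062)]:
    p=atz(w,*g(u,v),z)[:2]; q=p-D; print(n,p.round(4),np.linalg.norm(q).round(4),np.degrees(np.arctan2(q[1],q[0])).round(1))
def put(pts,col,im):
    for a in proj(w,pts): cv2.circle(im,tuple(int(x) for x in ((a+.5)*k*16-8)),12,col,-1,shift=4)
im=cv2.resize(w['frame'][:,:,::-1],(800,600),interpolation=cv2.INTER_CUBIC)
A=np.linspace(0,2*np.pi,90)
put([[*(D+.1*np.array([np.cos(a),np.sin(a)])),.062] for a in A],(0,0,255),im)
f=np.radians(22.4)
put([[*(D+r*np.array([np.cos(f),np.sin(f)])),.0635] for r in (.098,.106,.114)],(0,255,0),im)
for j in (-.5,.5):
    f=1.52+j*np.pi/4
    put([[*(D+r*np.array([np.cos(f),np.sin(f)])),.056] for r in np.linspace(.036,.089,9)],(255,0,0),im)
cv2.imwrite('pics/ov1.png',im[190:450,190:690])
```

```text
mark [ 0.6182 -0.0309] 0.1116 26.8
wallLout [0.4927 0.0054] 0.0905 106.6
wallRout [0.5527 0.0036] 0.0915 68.1
wallLin [ 0.5097 -0.045 ] 0.0374 103.8
wallRin [ 0.5346 -0.0472] 0.0377 64.8
rimL [ 0.424  -0.0593] 0.0971 166.9
rimR [ 0.6182 -0.0652] 0.1008 9.2
rimT [0.5241 0.025 ] 0.1064 87.0
```

View pics/ov1.png

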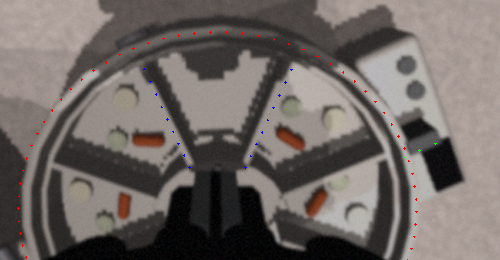

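Call:
arm_command(
  plan=[
    {"x": 0.005, "y": 0.045, "z": 0, "wx": 0, "wy": 0, "wz": 0},
    {"x": 0.005, "y": 0.045, "z": -0.1, "wx": 0, "wy": 0, "wz": 0},
    {"x": 0.005, "y": 0.045, "z": -0.2, "wx": 0, "wy": 0, "wz": 0},
    {"x": 0.005, "y": 0.045, "z": -0.26, "wx": 0, "wy": 0, "wz": 0},
    {"x": 0.005, "y": 0.045, "z": -0.32, "wx": 0, "wy": 0, "wz": 0},
    {"x": 0.005, "y": 0.045, "z": -0.38, "wx": 0, "wy": 0, "wz": 0},
    {"x": 0.005, "y": 0.045, "z": -0.425, "wx": 0, "wy": 0, "wz": 0},
    {"x": 0.005, "y": 0.045, "z": -0.425, "wx": 0, "wy": 0, "wz": 0},
    {"x": 0.005, "y": 0.045, "z": -0.425, "wx": 0, "wy": 0, "wz": 0},
  ],
)

```text
time: 2.87
tcp_pos: [0.5244, -0.0195, 0.1197]
tool_rot: [3.141, -0.074, 0.001]
contact_force: [-0.2, 0.1, 1.1]
gripper_width: 0.005
```

Call:
arm_command(
  plan=[
    {"x": 0.03, "y": -0.003, "z": 0, "wx": 0, "wy": 0, "wz": -0.016},
    {"x": 0.059, "y": -0.009, "z": 0, "wx": 0, "wy": 0, "wz": -0.032},
    {"x": 0.087, "y": -0.018, "z": 0, "wx": 0, "wy": 0, "wz": -0.047},
    {"x": 0.115, "y": -0.03, "z": 0, "wx": 0, "wy": 0, "wz": -0.063},
    {"x": 0.141, "y": -0.044, "z": 0, "wx": 0, "wy": 0, "wz": -0.079},
    {"x": 0.166, "y": -0.061, "z": 0, "wx": 0, "wy": 0, "wz": -0.095},
    {"x": 0.189, "y": -0.08, "z": 0, "wx": 0, "wy": 0, "wz": -0.111},
    {"x": 0.209, "y": -0.101, "z": 0, "wx": 0, "wy": 0, "wz": -0.127},
    {"x": 0.228, "y": -0.125, "z": 0, "wx": 0, "wy": 0, "wz": -0.142},
    {"x": 0.244, "y": -0.15, "z": 0, "wx": 0, "wy": 0, "wz": -0.158},
  ],
)

```text
time: 3.7
tcp_pos: [0.5732, -0.0492, 0.1202]
tool_rot: [-2.722, 1.566, -0.0]
contact_force: [-2.3, 0.9, 0.5]
gripper_width: -0.001
```

Call:
arm_command(
  plan=[
    {"x": 0, "y": 0, "z": 0, "wx": 0, "wy": 0, "wz": 0},
    {"x": 0, "y": 0, "z": 0, "wx": 0, "wy": 0, "wz": 0},
    {"x": 0, "y": 0, "z": 0, "wx": 0, "wy": 0, "wz": 0},
  ],
)

```text
time: 3.95
tcp_pos: [0.5729, -0.049, 0.1195]
tool_rot: [-2.729, 1.555, -0.001]
contact_force: [0.8, -0.5, -0.0]
gripper_width: 0.001
```

Run:
```python
from h import *
s=get_state(); print(s['tcp_pos'],s['tool_rot'],s['contact_force'],s['moment'])
c=read_camera('top'); f=c['frame'][165:335,160:330,::-1]
cv2.imwrite('pics/t2.png',cv2.resize(f,None,fx=3.5,fy=3.5,interpolation=cv2.INTER_CUBIC))
```

```text
[ 0.57285213 -0.04900982  0.1194643 ] [-2.72890425e+00  1.55499669e+00 -5.59784158e-04] [ 0.75202231 -0.54930641 -0.04659733] [-0.00972239 -0.02554947  0.01303129]
```

Call:
arm_command(
  plan=[
    {"x": 0, "y": 0, "z": 0.2, "wx": 0, "wy": 0, "wz": 0},
    {"x": 0, "y": 0, "z": 0.4, "wx": 0, "wy": 0, "wz": 0},
    {"x": 0, "y": 0.2, "z": 0.4, "wx": 0, "wy": 0, "wz": 0},
    {"x": 0, "y": 0.4, "z": 0.4, "wx": 0, "wy": 0, "wz": 0},
    {"x": 0, "y": 0.6, "z": 0.4, "wx": 0, "wy": 0, "wz": 0},
    {"x": 0, "y": 0.8, "z": 0.4, "wx": 0, "wy": 0, "wz": 0},
    {"x": 0, "y": 0.8, "z": 0.4, "wx": 0, "wy": 0, "wz": 0},
  ],
)

```text
time: 4.58
tcp_pos: [0.5717, 0.1197, 0.1989]
tool_rot: [-2.732, 1.543, 0.004]
contact_force: [-0.8, 2.3, -0.3]
gripper_width: -0.0
```

Run:
```python
from h import *
import pickle
c=read_camera('top'); pickle.dump(c,open('c2.pkl','wb')); f=c['frame'][170:285,170:290,::-1]
cv2.imwrite('pics/t2.png',cv2.resize(f,None,fx=5,fy=5,interpolation=cv2.INTER_CUBIC))
```

```text
(no output)
```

View pics/t2.png

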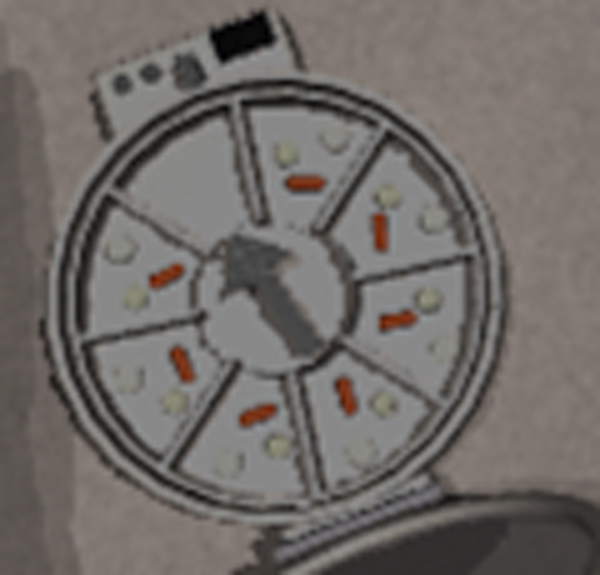

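```bash
cat > t2.py <<'E'
from h import *
import pickle
from scipy.optimize import least_squares
c=pickle.load(open('c2.pkl','rb')); g=lambda u,v:((u+.5)/5+170-.5,(v+.5)/5+170-.5)
W=lambda u,v,z:atz(c,*g(u,v),z)[:2]
E=np.array([W(u,v,.056) for u,v in [(112,190),(237,103),(385,130),(472,258),(440,405),(318,497),(168,465),(85,343)]])
def f(p):
    a=p[2]+np.pi/8-np.arange(8)*np.pi/4
    return (E-np.c_[p[0]+p[3]*np.cos(a),p[1]+p[3]*np.sin(a)]).ravel()
r=least_squares(f,[.5186,-.0813,.6,.089]); ctr=r.x[:2]; deg=np.degrees
print('ctr',ctr,'well dir',deg(r.x[2]),'rad',r.x[3],(r.fun*1e3).round(1))
an=lambda q:deg(np.arctan2(q[1],q[0])).round(2)
mk=W(188,70,.060);hg=W(360,517,.063)
a,b=W(98,76,.044),W(270,12,.044); h1,h2=W(280,555,.063),W(440,488,.063)
print('arrow',an(W(228,237,.06)-W(305,350,.06)),'mark-ctr',an(mk-ctr),'mark-hinge',an(mk-hg),'ctr-hinge',an(ctr-hg),'console',an(b-a)+90,'hingeline',an(h2-h1)+90)
print(mk,hg,(mk+hg)/2)
E
python3 t2.py
```

```text
ctr [ 0.51904233 -0.08165459] well dir 36.18906135712744 rad 0.08722582978323201 [ 0.7  0.4  1.4  0.6  0.7  0.4 -1.5 -0.2  0.1  1.7 -1.2 -0.5  0.8 -0.9
 -1.  -1.4]
arrow 36.22 mark-ctr 23.26 mark-hinge 23.26 ctr-hinge 23.26 console 21.980000000000004 hingeline 23.819999999999993
[ 0.61886102 -0.03874071] [ 0.42513172 -0.12202196] [ 0.52199637 -0.08038134]
```

The arrow now points 13° counterclockwise of the mark. I'll re-enter the well and push another 13°.

Call:
arm_command(
  plan=[
    {"x": -0.008, "y": -0.4, "z": 0, "wx": 0, "wy": 0, "wz": 0},
    {"x": -0.008, "y": -0.787, "z": 0, "wx": 0, "wy": 0, "wz": 0},
    {"x": -0.008, "y": -0.787, "z": 0, "wx": 0, "wy": 0, "wz": 0},
    {"x": -0.008, "y": -0.787, "z": 0, "wx": 0, "wy": 0, "wz": 0},
    {"x": -0.008, "y": -0.787, "z": 0, "wx": 0, "wy": 0, "wz": 0},
    {"x": -0.008, "y": -0.787, "z": -0.1, "wx": 0, "wy": 0, "wz": 0},
    {"x": -0.008, "y": -0.787, "z": -0.2, "wx": 0, "wy": 0, "wz": 0},
    {"x": -0.008, "y": -0.787, "z": -0.3, "wx": 0, "wy": 0, "wz": 0},
    {"x": -0.008, "y": -0.787, "z": -0.4, "wx": 0, "wy": 0, "wz": 0},
    {"x": -0.008, "y": -0.787, "z": -0.4, "wx": 0, "wy": 0, "wz": 0},
  ],
)

```text
time: 5.47
tcp_pos: [0.5698, -0.047, 0.116]
tool_rot: [2.726, -1.558, -0.006]
contact_force: [-1.1, 0.1, -1.4]
gripper_width: -0.001
```

Call:
arm_command(
  plan=[
    {"x": 0.008, "y": -0.013, "z": 0, "wx": 0, "wy": 0, "wz": 0},
    {"x": 0.013, "y": -0.024, "z": 0, "wx": 0, "wy": 0, "wz": -0.006},
    {"x": 0.018, "y": -0.035, "z": 0, "wx": 0, "wy": 0, "wz": -0.012},
    {"x": 0.024, "y": -0.046, "z": 0, "wx": 0, "wy": 0, "wz": -0.018},
    {"x": 0.028, "y": -0.056, "z": 0, "wx": 0, "wy": 0, "wz": -0.024},
    {"x": 0.032, "y": -0.067, "z": 0, "wx": 0, "wy": 0, "wz": -0.03},
    {"x": 0.036, "y": -0.077, "z": 0, "wx": 0, "wy": 0, "wz": -0.036},
    {"x": 0.036, "y": -0.077, "z": 0, "wx": 0, "wy": 0, "wz": -0.036},
    {"x": 0.036, "y": -0.077, "z": 0, "wx": 0, "wy": 0, "wz": -0.036},
    {"x": 0.036, "y": -0.077, "z": 0, "wx": 0, "wy": 0, "wz": -0.036},
  ],
)

```text
time: 6.3
tcp_pos: [0.5784, -0.0621, 0.1188]
tool_rot: [-2.534, 1.857, -0.0]
contact_force: [-0.3, 0.8, -0.1]
gripper_width: -0.001
```

Call:
arm_command(
  plan=[
    {"x": 0, "y": 0, "z": 0.2, "wx": 0, "wy": 0, "wz": 0},
    {"x": 0, "y": 0, "z": 0.4, "wx": 0, "wy": 0, "wz": 0},
    {"x": 0, "y": 0.2, "z": 0.4, "wx": 0, "wy": 0, "wz": 0},
    {"x": 0, "y": 0.4, "z": 0.4, "wx": 0, "wy": 0, "wz": 0},
    {"x": 0, "y": 0.6, "z": 0.4, "wx": 0, "wy": 0, "wz": 0},
    {"x": 0, "y": 0.8, "z": 0.4, "wx": 0, "wy": 0, "wz": 0},
    {"x": 0, "y": 0.8, "z": 0.4, "wx": 0, "wy": 0, "wz": 0},
  ],
)

```text
time: 6.88
tcp_pos: [0.5775, 0.1067, 0.1985]
tool_rot: [-2.539, 1.844, 0.005]
contact_force: [-1.0, 1.7, -0.1]
gripper_width: 0.006
```

Run:
```python
from h import *
import pickle
c=read_camera('top'); pickle.dump(c,open('c3.pkl','wb')); f=c['frame'][170:285,170:290,::-1]
cv2.imwrite('pics/t3.png',cv2.resize(f,None,fx=5,fy=5,interpolation=cv2.INTER_CUBIC))
```

```text
(no output)
```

View pics/t3.png

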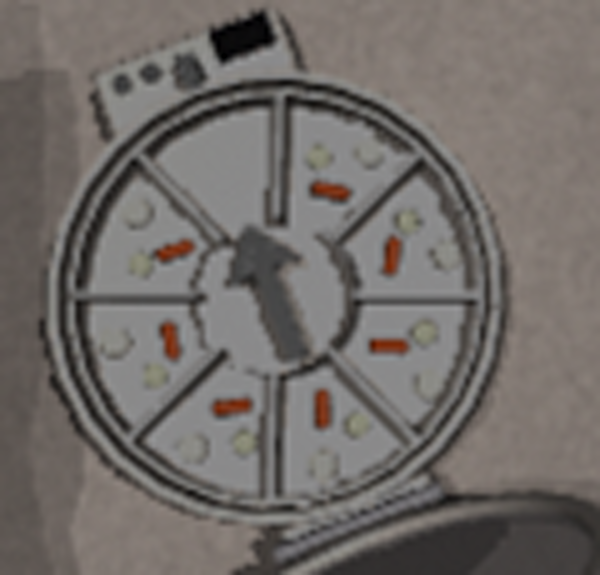

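```bash
sed -e 's/c2.pkl/c3.pkl/' -e 's/\[(112,190).*343)\]/[(137,158),(280,98),(415,163),(472,298),(412,440),(272,497),(138,438),(75,297)]/' -e 's/W(228,237,.06)-W(305,350,.06)/W(246,228,.06)-W(293,358,.06)/' t2.py > t3.py; python3 t3.py
```

```text
ctr [ 0.51912227 -0.08076998] well dir 23.675198415983235 rad 0.08671120216901215 [ 0.4  1.1  2.  -0.5 -1.9  0.5 -0.3  0.3 -0.7  0.6  0.2 -0.4  0.1 -2.8
  0.1  1.2]
arrow 22.04 mark-ctr 22.85 mark-hinge 23.26 ctr-hinge 23.7 console 21.980000000000004 hingeline 23.819999999999993
[ 0.61886102 -0.03874071] [ 0.42513172 -0.12202196] [ 0.52199637 -0.08038134]
```

The arrow now reads 22.0 to 23.7° against a front direction of about 23.2°, so it is aligned within about 1°. Next I'll bring the closed fingers behind the lid from its right side, then sweep it over and press.

Call:
arm_command(
  plan=[
    {"x": 0, "y": 0, "z": 0.2, "wx": 0, "wy": 0, "wz": 0},
    {"x": 0, "y": 0, "z": 0.4, "wx": 0, "wy": 0, "wz": 0},
    {"x": 0, "y": 0, "z": 0.6, "wx": 0, "wy": 0, "wz": 0},
    {"x": 0, "y": -0.2, "z": 0.8, "wx": 0, "wy": 0, "wz": 0},
    {"x": 0, "y": -0.4, "z": 0.8, "wx": 0, "wy": 0, "wz": 0},
    {"x": 0, "y": -0.6, "z": 0.8, "wx": 0, "wy": 0, "wz": 0},
    {"x": 0, "y": -0.8, "z": 0.8, "wx": 0, "wy": 0, "wz": 0},
    {"x": 0, "y": -1, "z": 0.8, "wx": 0, "wy": 0, "wz": 0},
  ],
)

```text
time: 7.6
tcp_pos: [0.5777, -0.1003, 0.3592]
tool_rot: [2.533, -1.858, 0.001]
contact_force: [0.6, 0.1, 0.4]
gripper_width: 0.0
```

Call:
arm_command(
  plan=[
    {"x": -0.1, "y": -0.2, "z": 0, "wx": 0, "wy": 0, "wz": 0},
    {"x": -0.2, "y": -0.4, "z": 0, "wx": 0, "wy": 0, "wz": 0},
    {"x": -0.3, "y": -0.6, "z": 0, "wx": 0, "wy": 0, "wz": 0},
    {"x": -0.45, "y": -0.8, "z": 0, "wx": 0, "wy": 0, "wz": 0},
    {"x": -0.64, "y": -0.935, "z": 0, "wx": 0, "wy": 0, "wz": 0},
    {"x": -0.64, "y": -0.935, "z": 0, "wx": 0, "wy": 0, "wz": 0},
    {"x": -0.64, "y": -0.935, "z": 0, "wx": 0, "wy": 0, "wz": 0},
  ],
)

```text
time: 8.18
tcp_pos: [0.4461, -0.2888, 0.3593]
tool_rot: [2.525, -1.865, 0.0]
contact_force: [0.2, -0.4, 0.3]
gripper_width: 0.005
```

Call:
arm_command(
  plan=[
    {"x": -0.2, "y": 0.1, "z": 0, "wx": 0, "wy": 0, "wz": 0},
    {"x": -0.455, "y": 0.245, "z": 0, "wx": 0, "wy": 0, "wz": 0},
    {"x": -0.455, "y": 0.245, "z": 0, "wx": 0, "wy": 0, "wz": 0},
    {"x": -0.455, "y": 0.245, "z": 0, "wx": 0, "wy": 0, "wz": 0},
    {"x": -0.455, "y": 0.245, "z": 0, "wx": 0, "wy": 0, "wz": 0},
    {"x": -0.455, "y": 0.245, "z": 0, "wx": 0, "wy": 0, "wz": 0},
  ],
)

```text
time: 8.68
tcp_pos: [0.3598, -0.2358, 0.359]
tool_rot: [2.533, -1.858, 0.001]
contact_force: [-0.6, -0.3, -0.4]
gripper_width: -0.004
```

Run:
```python
from h import *
s=get_state(); print(s['time'],s['tcp_pos'],s['joint_pos'].round(2))
c=read_camera('scene'); cv2.imwrite('pics/s4.png',cv2.resize(c['frame'][20:280,120:480,::-1],None,fx=2,fy=2,interpolation=cv2.INTER_CUBIC))
```

```text
8.6833 [ 0.35978753 -0.2358369   0.35895116] [ 0.39  0.43  0.18  1.88 -0.1   0.84 -0.65]
```

View pics/s4.png

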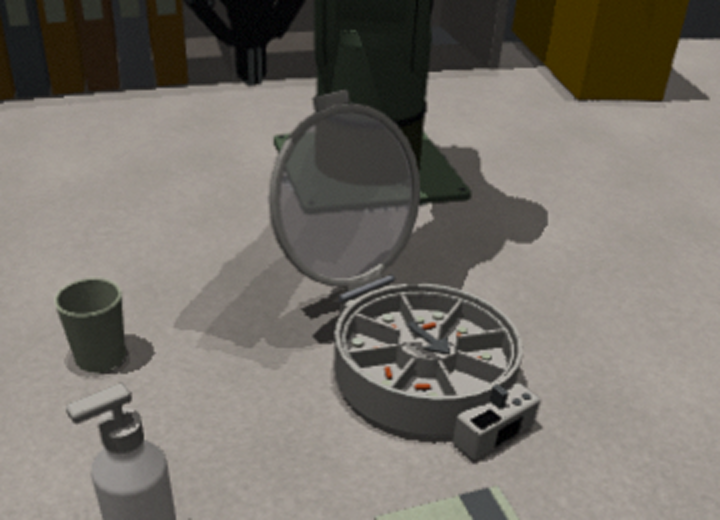

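The lid is still open, and the fingers are behind it on its right side with clearance (finger tips at (250,75)). Next I'll work out the sweep.

Run:
```python
import numpy as np
th=np.radians(23.2);u=np.array([np.cos(th),np.sin(th)]);w=np.array([u[1],-u[0]]);H=np.array([.4216,-.1228])
P0=np.array([.3598,-.2358,.272])
def T(a):
    k=np.clip((1.5-a)/1.0,0,1); s=.08-.04*k; r=.155+.015*k
    U=r*np.cos(a)-.011*np.sin(a)-.011; z=.063+r*np.sin(a)+.011*np.cos(a)+.073
    return np.r_[H+U*u+s*w,z]
A=[np.linspace(1.95,1.37,10),np.linspace(1.31,.7,10),np.linspace(.63,.06,10)]
b=P0
for c in A:
    for a in c: print(round(a,2),((T(a)-b)/.2).round(3),T(a).round(3))
    b=T(c[-1]);print()
print(((T(-.04)-b)/.2).round(3))
```

```text
1.95 [0.105 0.043 0.02 ] [ 0.381 -0.227  0.276]
1.89 [0.147 0.061 0.04 ] [ 0.389 -0.224  0.28 ]
1.82 [0.191 0.079 0.057] [ 0.398 -0.22   0.283]
1.76 [0.235 0.098 0.071] [ 0.407 -0.216  0.286]
1.69 [0.28  0.117 0.083] [ 0.416 -0.212  0.289]
1.63 [0.325 0.137 0.091] [ 0.425 -0.208  0.29 ]
1.56 [0.371 0.156 0.095] [ 0.434 -0.205  0.291]
1.5 [0.417 0.176 0.097] [ 0.443 -0.201  0.291]
1.43 [0.458 0.208 0.1  ] [ 0.451 -0.194  0.292]
1.37 [0.5  0.24 0.1 ] [ 0.46  -0.188  0.292]

1.31 [ 0.039  0.03  -0.003] [ 0.468 -0.182  0.291]
1.24 [ 0.083  0.064 -0.01 ] [ 0.476 -0.175  0.29 ]
1.17 [ 0.127  0.097 -0.021] [ 0.485 -0.168  0.288]
1.11 [ 0.171  0.13  -0.036] [ 0.494 -0.162  0.285]
1.04 [ 0.213  0.164 -0.054] [ 0.503 -0.155  0.281]
0.97 [ 0.255  0.196 -0.076] [ 0.511 -0.149  0.277]
0.9 [ 0.296  0.228 -0.102] [ 0.519 -0.142  0.272]
0.84 [ 0.335  0.26  -0.131] [ 0.527 -0.136  0.266]
0.77 [ 0.372  0.29  -0.164] [ 0.534 -0.13   0.259]
0.7 [ 0.407  0.32  -0.2  ] [ 0.541 -0.124  0.252]

0.63 [ 0.034  0.03  -0.041] [ 0.548 -0.118  0.244]
0.57 [ 0.063  0.056 -0.08 ] [ 0.554 -0.113  0.236]
0.5 [ 0.09   0.081 -0.122] [ 0.559 -0.107  0.228]
0.44 [ 0.115  0.093 -0.168] [ 0.564 -0.105  0.218]
0.38 [ 0.138  0.103 -0.216] [ 0.569 -0.103  0.209]
0.31 [ 0.157  0.111 -0.266] [ 0.573 -0.102  0.199]
0.25 [ 0.174  0.118 -0.316] [ 0.576 -0.1    0.189]
0.19 [ 0.188  0.124 -0.368] [ 0.579 -0.099  0.178]
0.12 [ 0.199  0.129 -0.421] [ 0.581 -0.098  0.168]
0.06 [ 0.207  0.132 -0.474] [ 0.583 -0.097  0.157]

[ 0.006  0.003 -0.085]
```

Call:
arm_command(
  plan=[
    {"x": 0, "y": 0, "z": -0.2, "wx": 0, "wy": 0, "wz": 0},
    {"x": 0, "y": 0, "z": -0.3, "wx": 0, "wy": 0, "wz": 0},
    {"x": 0, "y": 0, "z": -0.4, "wx": 0, "wy": 0, "wz": 0},
    {"x": 0, "y": 0, "z": -0.435, "wx": 0, "wy": 0, "wz": 0},
    {"x": 0, "y": 0, "z": -0.435, "wx": 0, "wy": 0, "wz": 0},
    {"x": 0, "y": 0, "z": -0.435, "wx": 0, "wy": 0, "wz": 0},
  ],
)

```text
time: 9.23
tcp_pos: [0.3597, -0.2356, 0.2722]
tool_rot: [2.533, -1.858, -0.0]
contact_force: [-0.1, 0.4, -0.1]
gripper_width: -0.002
```

Call:
arm_command(
  plan=[
    {"x": 0.105, "y": 0.043, "z": 0.02, "wx": 0, "wy": 0, "wz": 0},
    {"x": 0.147, "y": 0.061, "z": 0.04, "wx": 0, "wy": 0, "wz": 0},
    {"x": 0.191, "y": 0.079, "z": 0.057, "wx": 0, "wy": 0, "wz": 0},
    {"x": 0.235, "y": 0.098, "z": 0.071, "wx": 0, "wy": 0, "wz": 0},
    {"x": 0.28, "y": 0.117, "z": 0.083, "wx": 0, "wy": 0, "wz": 0},
    {"x": 0.325, "y": 0.137, "z": 0.091, "wx": 0, "wy": 0, "wz": 0},
    {"x": 0.371, "y": 0.156, "z": 0.095, "wx": 0, "wy": 0, "wz": 0},
    {"x": 0.417, "y": 0.176, "z": 0.097, "wx": 0, "wy": 0, "wz": 0},
    {"x": 0.458, "y": 0.208, "z": 0.1, "wx": 0, "wy": 0, "wz": 0},
    {"x": 0.5, "y": 0.24, "z": 0.1, "wx": 0, "wy": 0, "wz": 0},
  ],
)

```text
time: 10.07
tcp_pos: [0.4601, -0.1867, 0.2918]
tool_rot: [2.533, -1.858, -0.0]
contact_force: [-1.0, -1.9, -0.7]
gripper_width: 0.001
```

Run:
```python
from h import *
s=get_state(); print(s['time'],s['tcp_pos'],s['contact_force'])
c=read_camera('scene'); cv2.imwrite('pics/s5.png',cv2.resize(c['frame'][20:280,120:480,::-1],None,fx=2,fy=2,interpolation=cv2.INTER_CUBIC))
```

```text
10.0667 [ 0.46011765 -0.18672509  0.29180846] [-1.03598305 -1.90776214 -0.70709474]
```

View pics/s5.png

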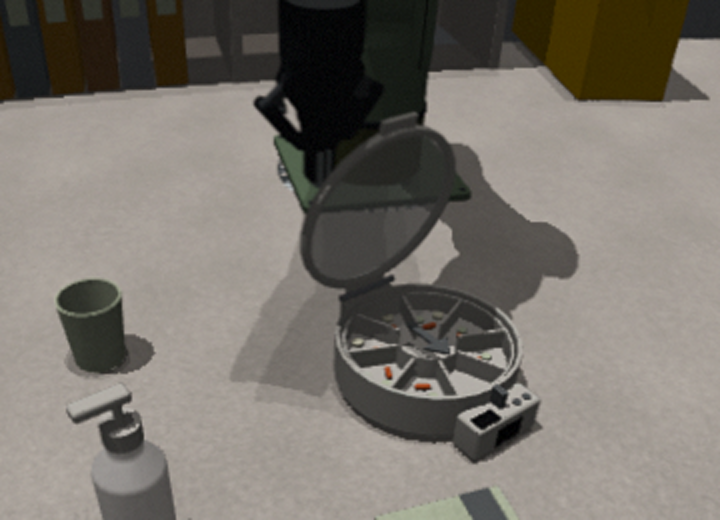

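The lid has swung forward past upright, with the fingers behind it at (320,170). I'll continue the sweep down.

Call:
arm_command(
  plan=[
    {"x": 0.039, "y": 0.03, "z": -0.003, "wx": 0, "wy": 0, "wz": 0},
    {"x": 0.083, "y": 0.064, "z": -0.01, "wx": 0, "wy": 0, "wz": 0},
    {"x": 0.127, "y": 0.097, "z": -0.021, "wx": 0, "wy": 0, "wz": 0},
    {"x": 0.171, "y": 0.13, "z": -0.036, "wx": 0, "wy": 0, "wz": 0},
    {"x": 0.213, "y": 0.164, "z": -0.054, "wx": 0, "wy": 0, "wz": 0},
    {"x": 0.255, "y": 0.196, "z": -0.076, "wx": 0, "wy": 0, "wz": 0},
    {"x": 0.296, "y": 0.228, "z": -0.102, "wx": 0, "wy": 0, "wz": 0},
    {"x": 0.335, "y": 0.26, "z": -0.131, "wx": 0, "wy": 0, "wz": 0},
    {"x": 0.372, "y": 0.29, "z": -0.164, "wx": 0, "wy": 0, "wz": 0},
    {"x": 0.407, "y": 0.32, "z": -0.2, "wx": 0, "wy": 0, "wz": 0},
  ],
)

```text
time: 10.95
tcp_pos: [0.5415, -0.1226, 0.2511]
tool_rot: [-2.533, 1.858, 0.0]
contact_force: [-0.2, -0.6, 0.2]
gripper_width: 0.005
```

Call:
arm_command(
  plan=[
    {"x": 0.034, "y": 0.03, "z": -0.041, "wx": 0, "wy": 0, "wz": 0},
    {"x": 0.063, "y": 0.056, "z": -0.08, "wx": 0, "wy": 0, "wz": 0},
    {"x": 0.09, "y": 0.081, "z": -0.122, "wx": 0, "wy": 0, "wz": 0},
    {"x": 0.115, "y": 0.093, "z": -0.168, "wx": 0, "wy": 0, "wz": 0},
    {"x": 0.138, "y": 0.103, "z": -0.216, "wx": 0, "wy": 0, "wz": 0},
    {"x": 0.157, "y": 0.111, "z": -0.266, "wx": 0, "wy": 0, "wz": 0},
    {"x": 0.174, "y": 0.118, "z": -0.316, "wx": 0, "wy": 0, "wz": 0},
    {"x": 0.188, "y": 0.124, "z": -0.368, "wx": 0, "wy": 0, "wz": 0},
    {"x": 0.199, "y": 0.129, "z": -0.421, "wx": 0, "wy": 0, "wz": 0},
    {"x": 0.207, "y": 0.132, "z": -0.474, "wx": 0, "wy": 0, "wz": 0},
  ],
)

```text
time: 11.78
tcp_pos: [0.5824, -0.0969, 0.156]
tool_rot: [-2.533, 1.858, 0.0]
contact_force: [-0.3, 0.3, 0.5]
gripper_width: -0.001
```

Call:
arm_command(
  plan=[
    {"x": 0.005, "y": 0.002, "z": -0.015, "wx": 0, "wy": 0, "wz": 0},
    {"x": 0.005, "y": 0.002, "z": -0.03, "wx": 0, "wy": 0, "wz": 0},
    {"x": 0.005, "y": 0.002, "z": -0.045, "wx": 0, "wy": 0, "wz": 0},
    {"x": 0.005, "y": 0.002, "z": -0.045, "wx": 0, "wy": 0, "wz": 0},
    {"x": 0.005, "y": 0.002, "z": -0.045, "wx": 0, "wy": 0, "wz": 0},
  ],
)

```text
time: 12.2
tcp_pos: [0.5832, -0.0966, 0.1483]
tool_rot: [-2.533, 1.858, -0.0]
contact_force: [0.3, 0.0, 0.2]
gripper_width: 0.0
```

Call:
arm_command(
  plan=[
    {"x": 0, "y": 0, "z": -0.01, "wx": 0, "wy": 0, "wz": 0},
    {"x": 0, "y": 0, "z": -0.02, "wx": 0, "wy": 0, "wz": 0},
    {"x": 0, "y": 0, "z": -0.02, "wx": 0, "wy": 0, "wz": 0},
    {"x": 0, "y": 0, "z": -0.02, "wx": 0, "wy": 0, "wz": 0},
  ],
)

```text
time: 12.53
tcp_pos: [0.5834, -0.0966, 0.1453]
tool_rot: [-2.533, 1.858, -0.002]
contact_force: [-5.0, 1.6, 22.3]
gripper_width: 0.004
```

Call:
arm_command(
  plan=[
    {"x": 0, "y": 0, "z": -0.004, "wx": 0, "wy": 0, "wz": 0},
    {"x": 0, "y": 0, "z": -0.004, "wx": 0, "wy": 0, "wz": 0},
    {"x": 0, "y": 0, "z": -0.004, "wx": 0, "wy": 0, "wz": 0},
  ],
)

```text
time: 12.78
tcp_pos: [0.5834, -0.0967, 0.1451]
tool_rot: [-2.532, 1.857, -0.002]
contact_force: [-8.6, 1.4, 33.1]
gripper_width: 0.001
```

Call:
arm_command(
  plan=[
    {"x": 0, "y": 0, "z": 0.02, "wx": 0, "wy": 0, "wz": 0},
    {"x": 0, "y": 0, "z": 0.1, "wx": 0, "wy": 0, "wz": 0},
    {"x": 0, "y": 0, "z": 0.3, "wx": 0, "wy": 0, "wz": 0},
    {"x": 0, "y": 0, "z": 0.5, "wx": 0, "wy": 0, "wz": 0},
    {"x": 0, "y": 0.2, "z": 0.6, "wx": 0, "wy": 0, "wz": 0},
    {"x": 0, "y": 0.4, "z": 0.6, "wx": 0, "wy": 0, "wz": 0},
    {"x": 0, "y": 0.6, "z": 0.6, "wx": 0, "wy": 0, "wz": 0},
    {"x": 0, "y": 0.8, "z": 0.6, "wx": 0, "wy": 0, "wz": 0},
    {"x": 0, "y": 1, "z": 0.6, "wx": 0, "wy": 0, "wz": 0},
    {"x": 0, "y": 1, "z": 0.6, "wx": 0, "wy": 0, "wz": 0},
  ],
)

```text
time: 13.62
tcp_pos: [0.5823, 0.1122, 0.2629]
tool_rot: [-2.539, 1.845, 0.005]
contact_force: [-0.6, 2.0, 0.3]
gripper_width: 0.003
```

Run:
```python
from h import *
s=get_state(); print(s['time'],s['tcp_pos'],s['contact_force'])
c=read_camera('scene'); b=read_camera('top')
A=cv2.resize(c['frame'][100:300,200:400,::-1],(400,400),interpolation=cv2.INTER_CUBIC)
B=cv2.resize(b['frame'][165:295,165:295,::-1],(400,400),interpolation=cv2.INTER_CUBIC)
cv2.imwrite('pics/f6.png',np.hstack([A,B]))
# expected tab end position at lid angles in scene crop
u=np.array([np.cos(.405),np.sin(.405)]);H=np.array([.4216,-.1228])
for a in (0,.03,.06,.1):
    X=np.r_[H+.218*np.cos(a)*u,.068+.218*np.sin(a)]; print(a,((proj(c,X)[0]-[200,100])*2).round(1))
```

```text
13.6167 [0.58233682 0.11218391 0.26294663] [-0.59593943  2.01316136  0.28342144]
0 [341.7 227.7]
0.03 [342.8 222.7]
0.06 [343.7 217.4]
0.1 [344.7 210.2]
```

View pics/f6.png

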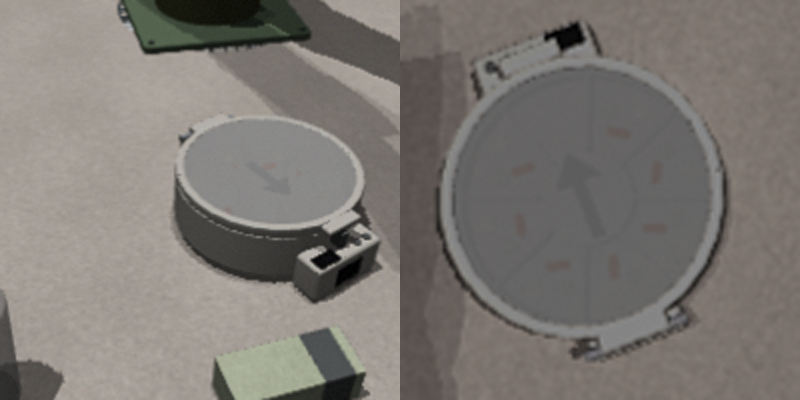

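The lid sits flat on the rim. Through it, the arrow runs from (600,235) to (568,153), about 21.3°. The line from hinge to tab runs from (638,335) to (527,58), about 21.8°. I'll hand in.

Call:
arm_command(
  plan=[
    {"x": 0, "y": 0, "z": 0, "wx": 0, "wy": 0, "wz": 0},
    {"x": 0, "y": 0, "z": 0, "wx": 0, "wy": 0, "wz": 0},
    {"x": 0, "y": 0, "z": 0, "wx": 0, "wy": 0, "wz": 0},
  ],
)

```text
time: 13.97
tcp_pos: [0.5833, 0.1023, 0.2634]
tool_rot: [2.532, -1.86, 0.0]
contact_force: [0.2, -0.2, -0.6]
gripper_width: -0.001
```

```bash
python3 -c "
from plant import *
print(get_state()['contact_force']); print(hand_in())"
```

```text
[ 0.18580305 -0.21360096 -0.61549294]
the job is handed in; nothing more can be done
None
```

I turned the tray with closed fingertips in the empty well until the arrow pointed at the mark. I then swept the lid over from behind, pressed it shut, lifted clear and handed in at about 14 s of the 58 s allowed.

- **Arrow:** before closing, it read 22.0° from the arrow itself and 23.7° from the well walls, against a front direction of about 23.2°. Seen through the shut lid it was within about 1° of the hinge-to-tab line. The limit is 4.6°.
- **Lid:** it met a hard stop under a 33 N press, at fingertip height of about 72 mm against the stated 74 mm. It looked flat on the rim in both views, though I did not measure its angle.
- **Other things:** the fingers only entered the empty well, so I don't expect any contact with the tablets. The arm kept clear of the bystanders, but I did not re-measure where they ended up. The arm was touching nothing at the end.
- **Disagreement:** early on, the top and wrist cameras put the mark about 8 mm apart. I used the top camera's readings for the final alignment.

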